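Clamp the cream resin ball in the sliding-jaw jig

TASK

Pick up the cream resin ball from its drying stand, leaving the red and the green ball where they lie, and lower it gently into the clear-sided trough of the holding jig, between the rubber pad and the dark stop block, and let go of it only when it has reached the floor. Then slide the red grip along its rail towards the stop until the sprung pad holds the ball snugly against the stop, so that it stays pinched after you let go of the grip, but do not squeeze the hollow ball hard (never drive the pad's spring solid).

Things in the scene. Friction and masses are not known exactly. Their poses are not given: they have to be found in the camera images.
- ball_center (a point): centre of the cream-coloured hollow resin ball, diameter 50 mm, about 60 g, loose; at the start it lies on a small drying stand (grey disc 42 mm across with three rubber nubs up to 18 mm high) with its centre about 39 mm above the table. Its two neighbours are alike but red-brown and green; which stand carries which ball varies
- ball: the cream ball itself; its origin is a point on its skin that turns as it rolls, so use ball_center
- red_ball_center (a point): centre of the red-brown ball, 50 mm, on such a stand; leave it there
- green_ball_center (a point): centre of the green ball, 50 mm, on such a stand; leave it there
- jig: the fixed holding jig: aluminium base 4 mm thick with a trough along its y axis. Origin: underside of the base, below the trough's middle; z up. Trough inside: 56 mm wide (x -28 to +28 mm), 260 mm long, floor at z = 8 mm, walls 5 mm thick, tops at z = 60 mm, long sides of clear plastic. Jaw and pad at the -y end, stop at the +y end. Outside, the jaw's rail runs along y at x = -75 mm, top z = 13 mm
- bed: the fixed grey lining of the trough's floor; its origin is the jig's. On it, at the +y end, stands the dark steel stop block (52 mm wide, 24 mm long, top at z = 58 mm). The last user set it: its face lies anywhere from the jig's y = +55 to +90 mm, is not reported and does not yield to the forces of this job
- jaw (a joint): position of the sliding jaw along its rail, m: 0 = fully open (pad face at the jig's y = -85 mm), growing towards the stop (jig +y), up to 0.14. It moves with about 4 N of friction and stays where it is left. It starts 0 to 20 mm from open
- grip_top (a point): centre of the top of the jaw's red plastic grip: 24 mm in the jig's x, 22 mm in y, from z = 16 to 70 mm, standing on the rail. A steel bridge 12 mm wide (y), z = 62 to 68 mm, joins it to the jaw in the trough. The grip is in line (same y) with the jaw plate; the pad's face is 20 mm ahead of it (+y)
- pad: the black rubber pad, 44 x 8 x 44 mm, carried by the jaw in the trough on a spring of 3 N per mm that yields up to 6 mm towards the jaw. Origin: centre of its face towards the stop, 33 mm above the jig's underside, level with the centre of a ball that lies in the trough; axes as the jig's
There are look-alikes about, which are no part of the job. Of the things that look like the ball, the largest one is meant.

How it is judged:
By the outcome, as a careful person would: the job done as asked, in the order asked, and still so for the second after the job is handed in, with the robot touching nothing.
It also fails if it takes over 67 s, if anything falls off the work surface, if the arm or the gripper's body presses on something with over 40 N, if the wrist force passes 120 N, or if a joint passes its speed limit or range.

ROBOT

A 7-joint arm with a two-finger parallel gripper is mounted at the origin on the work surface. World frame = base frame: x ahead of the robot, y to its left, z up, the work surface at z = 0. Lengths are in m, angles in rad, forces in N, time in s.
With the tool pointing down it reaches from about 0.4 to 0.925 m from the base axis. Payload 4.1 kg.
Tool frame: the origin (TCP) lies on the front face of the gripper's body, between the roots of the fingers; the fingertips stand 73 mm ahead of it and the grasp point (between the pads) lies 54 mm ahead of it; z points along the fingers, y is the line along which they close (so a half turn about z gives the same grasp; the last joint's range is limited). The gripper opens to 85 mm and grips with 20 to 120 N. Pads are 22 mm wide; open, the fingers measure 114 mm over their backs; the gripper's body (76 mm by 85 mm) begins 54 mm behind the grasp point. The pads swing forward as they close: fully open they stand 13 mm farther back than shut.
Start: joints at [-1.382, 0.398, 0.045, 1.537, -0.019, 1.207, -0.051], TCP at [0.184, 0.623, 0.304] pointing down, gripper open.
Joint ranges: [-2.82, 2.82], [-0.49, 2.23], [-1.37, 1.46], [0, 2.46], [-1.36, 4.5], [0.23, 2], [-2.94, 2.94]. Speed limits (rad/s): [2.57, 2.57, 3.14, 3.14, 3.14, 3.14, 3.14].

INTERFACE

Orientations are given as a unit quaternion [x, y, z, w].
In Python, from bench import monitor, cams, ctrl gives the robot as it stands. The module is installed in compiled form; this text tells all that it offers.
- The arm moves only by the shell command python3 -m pendant 'ROWS' [FORCE]. ROWS is JSON, a list of rows, each a list of 3 entries, a list of its own where there are three numbers: the shift along the tool's x, y, z in m, then the turn about the tool's z in degrees, then the opening, from 0 (shut) to 1 (fully open). A call has 1 to 10 rows; each row is the pose to reach, as a shift and turn from the pose commanded when the call began, along the tool's axes at that moment; what a row does not reach only later rows make up. A row lasts 1/12 s, in which the tool goes at most 41.7 mm and 7.16 degrees, less where a joint would pass 70% of its speed; a pose out of reach is approached as far as the arm can. A call with a gripper value outside its range is refused whole. The fingers move at their own pace and stop on an object; FORCE is the grip in N (left out, the last holds). Time passes only in rows, so rows that repeat a pose let the fingers close. It gives the time, the measured TCP pose, the force, the opening and the grip force at its end, in the units of the state.
- monitor.get_obs(): the state, without advancing time (a new reading comes with each control period).
- cams.snapshot(name): name is "side" or "top"; returns a dict with "frame" (384x512x3 uint8, blue, green, red), "depth" (384x512 float32, m along the optical axis (not along the pixel's ray), 0 where there is no reading), "fx", "fy", "cx", "cy" (pixels), "R" (3x3) and "t" (3): a world point X has camera coordinates R X + t. Camera axes: x right, y down, z forward; pixel columns grow to the right and rows downward; lengths in m; the calibration is good to about 2 mm. A picture is of the moment at which its call begins.
- ctrl.job_done(): hands the job in; it is judged then, once.
The state is a dict: "time_s": time; "qpos": joint angles; "joint_velocities": joint speeds; "joint_torque": joint torques, N m; "tool_pos": TCP position; "eef_rot": TCP orientation; "contact_force": force on the tool from outside, world axes, zero at the start; "ft_torque": the same for the moment, N m; "gripper_width": finger opening in m; "grip_force": force on a finger pad.
Only numpy, scipy, OpenCV 4.12 (cv2) and the standard library are available. Lean on these libraries where they do the work, as an engineer would, in place of code of your own. Each camera call takes 0.05 s, during which the arm holds its last target. There are 200 camera calls.

## Working session

There is one attempt and no reset: what is moved stays moved. The work goes in short steps, Python scripts to look and compute and a shell command to move; the robot and the scene stay as the last step left them, time stands still between calls to the robot, and variables do not carry over. Pictures are saved under pics/ and viewed, at most 10 in all, crops included, and the job is handed in when it is done.

```bash
mkdir -p pics; cat > h.py <<'E'
import numpy as np,cv2
from bench import monitor,cams,ctrl
def pt(s,u,v,z=None):
    R=np.array(s["R"]);t=np.array(s["t"]);d=R.T@np.array([(u-s["cx"])/s["fx"],(v-s["cy"])/s["fy"],1.]);c=-R.T@t
    if z is None:
        k=float(s["depth"][int(round(v)),int(round(u))])
    else: k=(z-c[2])/d[2]
    return c+k*d
E
python3 - <<'E'
from h import *
o=monitor.get_obs();print({k:np.round(v,3) for k,v in o.items()})
ims=[]
for n in("top","side"):
    s=cams.snapshot(n);np.save(f"{n}.npy",s,allow_pickle=True);cv2.imwrite(f"pics/{n}0.png",s["frame"]);print(n,s["fx"],s["cx"],s["cy"],np.round(s["R"],3).tolist(),np.round(-np.array(s["R"]).T@s["t"],3))
E
```

```text
{'time_s': np.float64(0.0), 'qpos': array([-1.382,  0.399,  0.045,  1.538, -0.019,  1.207, -0.051]), 'joint_velocities': array([ 0.001,  0.001, -0.   , -0.   , -0.   , -0.   , -0.001]), 'joint_torque': array([-0.0000e+00, -4.7514e+01,  1.3640e+00, -2.5423e+01,  1.1000e-02,
        9.0000e-03,  0.0000e+00]), 'tool_pos': array([0.184, 0.623, 0.303]), 'eef_rot': array([ 0.143,  0.99 , -0.001, -0.   ]), 'contact_force': array([-0.423,  0.479, -0.13 ]), 'ft_torque': array([ 0.027, -0.003,  0.039]), 'grip_force': np.float64(0.0), 'gripper_width': np.float64(0.085)}
top 394.19146819643373 258.23306454179743 194.5110577759759 [[0.027, -1.0, -0.003], [-0.994, -0.027, -0.108], [0.108, 0.006, -0.994]] [0.45  0.074 0.885]
side 348.43661371358013 251.53231474816732 190.74667577498855 [[-0.995, -0.097, 0.004], [-0.075, 0.747, -0.661], [0.061, -0.658, -0.75]] [0.507 0.589 0.641]
```

View pics/top0.png

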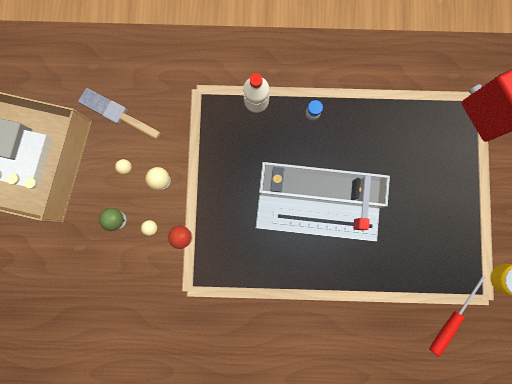

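View pics/side0.png

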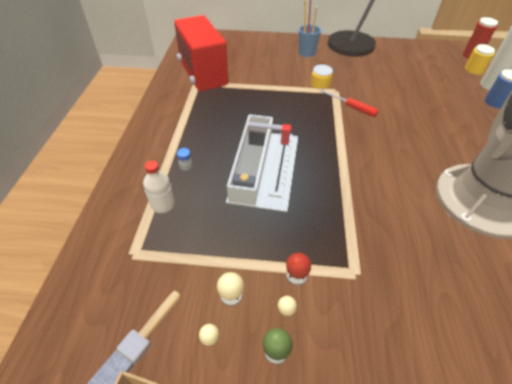

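The side and top pictures show these cream candidates in top: (157,178), (123,166), (149,228), and (12,178) and (30,183) in the box. (157,178) is the largest and sits on a stand, with red at (180,237) and green at (112,219). The jig shows the stop near (277,180), the pad/jaw at (358,189) and the red grip at (362,224). I'll confirm with a crop and measure.

```bash
python3 - <<'E'
from h import *
T=np.load("top.npy",allow_pickle=True).item();S=np.load("side.npy",allow_pickle=True).item()
def blobs(s,lo,hi,n,amin=25):
    m=cv2.inRange(cv2.cvtColor(s["frame"],cv2.COLOR_BGR2HSV),lo,hi)
    k,_,st,c=cv2.connectedComponentsWithStats(m)
    for i in range(1,k):
        if st[i,4]>=amin: print(n,st[i].tolist(),np.round(c[i],1))
for n,s in(("top",T),("side",S)):
    blobs(s,(20,50,150),(35,160,255),n+" cream"); blobs(s,(0,180,90),(6,255,255),n+" red")
    blobs(s,(10,130,120),(24,255,255),n+" orange")
for n,u,v in(("stop",277,172),("stopF",284,181),("grip",362,224),("bridge",366,195),("wallL",263,163),("wallR",388,177),("wallRlow",386,205),("wallLlow",261,193),("floor",320,185)):
    print(n,np.round(pt(T,u,v),4))
a=cv2.resize(T["frame"][130:260,90:220],(520,520),interpolation=cv2.INTER_CUBIC)
cv2.imwrite("pics/crop_ball.png",a[:, :])
b=cv2.resize(T["frame"][150:250,245:400],(775,500),interpolation=cv2.INTER_CUBIC);cv2.imwrite("pics/crop_jig.png",b)
E
```

```text
top cream [115, 159, 17, 15, 163] [123.1 166.4]
top cream [146, 167, 24, 23, 355] [157.3 178.2]
top cream [7, 173, 12, 11, 104] [ 12.4 178.3]
top cream [273, 175, 9, 8, 59] [276.9 178.5]
top cream [24, 178, 14, 11, 109] [ 30.4 182.5]
top cream [141, 220, 16, 16, 168] [148.6 227.5]
top red [462, 70, 50, 71, 1999] [491.9 106.7]
top red [250, 73, 12, 15, 143] [255.4  79.7]
top red [358, 218, 12, 12, 73] [362.9 224.8]
top red [168, 226, 23, 22, 359] [179.2 236.6]
top red [430, 311, 35, 45, 613] [446.7 333.4]
top orange [0, 0, 512, 384, 87543] [234.9 202.8]
top orange [275, 3, 10, 14, 42] [280.    9.3]
top orange [113, 98, 18, 17, 41] [122.1 104.7]
top orange [132, 105, 13, 7, 28] [138.6 107.2]
top orange [122, 123, 17, 11, 46] [128.5 128.9]
top orange [117, 142, 9, 8, 28] [121.9 145.3]
top orange [129, 142, 13, 10, 36] [135.8 147.1]
top orange [0, 382, 22, 2, 34] [  9.7 382.6]
side cream [303, 5, 4, 21, 62] [304.6  13.7]
side cream [475, 47, 20, 10, 58] [484.7  52.9]
side cream [241, 174, 7, 6, 35] [244.  176.2]
side cream [217, 272, 26, 28, 475] [230.3 287. ]
side cream [278, 296, 18, 1
[... 2271 characters left out ...]
83, 322, 9, 17, 45] [ 87.5 330.2]
side orange [242, 338, 9, 9, 29] [246.  342.2]
side orange [211, 342, 16, 16, 45] [217.8 351.2]
side orange [181, 355, 20, 29, 132] [190.2 371. ]
side orange [191, 354, 20, 11, 59] [201.8 358.5]
side orange [198, 357, 31, 27, 238] [214.4 370.5]
side orange [172, 371, 14, 8, 33] [177.7 374. ]
side orange [0, 372, 8, 8, 27] [  2.3 375.1]
side orange [221, 376, 11, 8, 26] [226.8 378.9]
stop [0.5898 0.0408 0.0554]
stopF [0.5779 0.0226 0.0065]
grip [ 0.4836 -0.1364  0.0693]
bridge [ 0.5441 -0.1449  0.0687]
wallL [0.6077 0.0711 0.0592]
wallR [ 0.5847 -0.194   0.0593]
wallRlow [ 0.5254 -0.1899  0.0573]
wallLlow [0.545  0.0737 0.045 ]
floor [ 0.5707 -0.058   0.0092]
```

View pics/crop_ball.png

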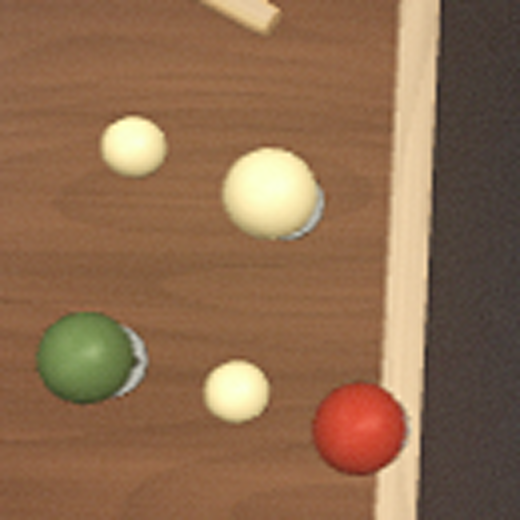

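View pics/crop_jig.png

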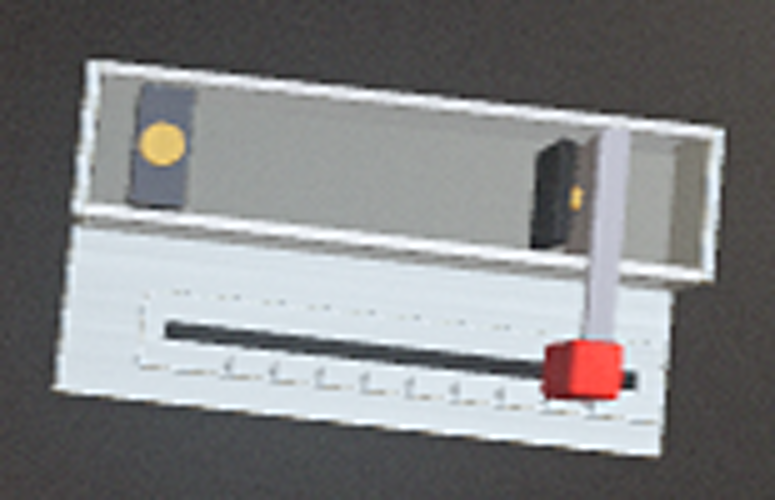

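The crop confirms it: the big cream ball at crop (270,193) is on a grey stand, and the two small ones at (133,147) and (237,391) have none. Jig crop: outer corners (88,60), (724,128), (75,215), (715,282), stop face edge x≈185–197, pad face x≈533, grip at (590,370).

```bash
cat >> h.py <<'E'
def tri(A,ua,B,ub):
    M=[];b=[]
    for s,(u,v) in((A,ua),(B,ub)):
        R=np.array(s["R"]);t=np.array(s["t"]);d=R.T@np.array([(u-s["cx"])/s["fx"],(v-s["cy"])/s["fy"],1.]);d/=np.linalg.norm(d);P=np.eye(3)-np.outer(d,d);M.append(P);b.append(P@(-R.T@t))
    return np.linalg.solve(sum(M),sum(b))
def toolrel(o,p):
    from scipy.spatial.transform import Rotation as Ro
    return Ro.from_quat(o["eef_rot"]).inv().apply(np.array(p)-o["tool_pos"])
E
python3 - <<'E'
from h import *
T=np.load("top.npy",allow_pickle=True).item();S=np.load("side.npy",allow_pickle=True).item()
f=lambda x,y,z:pt(T,245+x/5-.4,150+y/5-.4,z)
c=[f(*q,.06) for q in((88,60),(724,128),(75,215),(715,282))]
o=sum(c)/4; y=(c[0]+c[2]-c[1]-c[3])/2;x=(c[0]+c[1]-c[2]-c[3])/2
print("jig",o,np.linalg.norm(y),np.linalg.norm(x),np.degrees(np.arctan2(-y[0],y[1])), "from x",np.degrees(np.arctan2(x[1],x[0])))
y/=np.linalg.norm(y);xx=np.array([y[1],-y[0],0])
J=lambda p:np.round([(p-o)@xx*1e3,(p-o)@y*1e3],1)
print("stop top face",J(f(197,88,.058)),J(f(185,207,.058)),"left",J(f(140,82,.058)))
print("pad",J(f(537,150,.055)),J(f(532,245,.055)))
print("griptop",[J(f(*q,.07)) for q in((553,343),(622,340),(618,396),(545,400))])
np.savez("jig.npz",o=o,y=y,x=xx)
b1=pt(T,157.3,178.2,.039);b2=tri(T,(157.3,178.2),S,(230,286.5));print("ball",b1,b2,pt(S,230,286.5,.039))
ob=monitor.get_obs();print("rel to ball centre",toolrel(ob,b2))
for q in((123.1,166.4),(148.6,227.5)):print(pt(T,*q,.018))
E
```

```text
jig [ 0.56658226 -0.05990156  0.06      ] 0.27019806683752706 0.06605887538865346 -4.5603026557270345 from x -3.491434457420136
stop top face [26.5 88.5] [-24.7  88.5] left [ 26.5 112.9]
pad [ 15.9 -57.9] [-24.8 -59.1]
griptop [array([-66.3, -67.8]), array([-62., -96.]), array([-85.2, -96.1]), array([-90. , -66.4])]
ball [0.5719349  0.29956968 0.039     ] [0.57274227 0.30006366 0.03712493] [0.57307234 0.30090514 0.039     ]
rel to ball centre [-0.46401519 -0.19888184  0.26624373]
[0.59948712 0.38304467 0.018     ]
[0.46521208 0.31823685 0.018     ]
```

```bash
python3 -m pendant '[[[-0.04,-0.017,0.01],-1.5,0.8],[[-0.08,-0.034,0.02],-5,0.8],[[-0.12,-0.051,0.03],-8,0.8],[[-0.16,-0.068,0.04],-11.9,0.8],[[-0.2,-0.085,0.05],-11.9,0.8],[[-0.24,-0.103,0.06],-11.9,0.8],[[-0.28,-0.12,0.07],-11.9,0.8],[[-0.32,-0.137,0.08],-11.9,0.8],[[-0.36,-0.154,0.08],-11.9,0.8],[[-0.4,-0.171,0.08],-11.9,0.8]]' 30; python3 - <<'E'
from h import *
o=monitor.get_obs();b=[.5727,.3003,.039];print(toolrel(o,b),o["eef_rot"])
E
```

```text
time_s: 0.93
tool_pos: [0.4992, 0.3611, 0.2233]
eef_rot: [0.04, 0.999, -0.001, -0.001]
contact_force: [-0.2, 1.4, 0.9]
gripper_width: 0.0685
grip_force: 0.0
[-0.07845797 -0.0544229   0.18425294] [ 3.98199456e-02  9.99206067e-01 -7.99117054e-04 -9.84665400e-04]
```

```bash
python3 -m pendant '[[[-0.03,-0.021,0.02],0,0.8],[[-0.057,-0.041,0.04],0,0.8],[[-0.057,-0.041,0.04],0,0.8],[[-0.057,-0.041,0.04],0,0.8],[[-0.057,-0.041,0.04],0,0.8]]'; python3 - <<'E'
from h import *
o=monitor.get_obs();b=[.5727,.3003,.039];print(toolrel(o,b),o["time_s"])
E
```

```text
time_s: 1.35
tool_pos: [0.5517, 0.318, 0.1842]
eef_rot: [0.04, 0.999, 0.0, -0.001]
contact_force: [0.7, 0.6, -0.2]
gripper_width: 0.0683
grip_force: 0.0
[-0.02251591 -0.01595041  0.14517251] 1.35
```

```bash
python3 -m pendant '[[[-0.0225,-0.016,0],0,0.8],[[-0.0225,-0.016,0],0,0.8],[[-0.0225,-0.016,0],0,0.8],[[-0.0225,-0.016,0],0,0.8]]'; python3 - <<'E'
from h import *
o=monitor.get_obs();b=[.5727,.3003,.039];print(toolrel(o,b),o["time_s"])
s=cams.snapshot("side");cv2.imwrite("pics/side1.png",cv2.resize(s["frame"][170:384,120:400],(784,600)))
E
```

```text
time_s: 1.68
tool_pos: [0.5724, 0.3015, 0.1852]
eef_rot: [0.039, 0.999, 0.001, -0.0]
contact_force: [-0.2, 0.7, 0.1]
gripper_width: 0.0683
grip_force: 0.0
[-0.00039498 -0.00143313  0.14623836] 1.6833
```

View pics/side1.png

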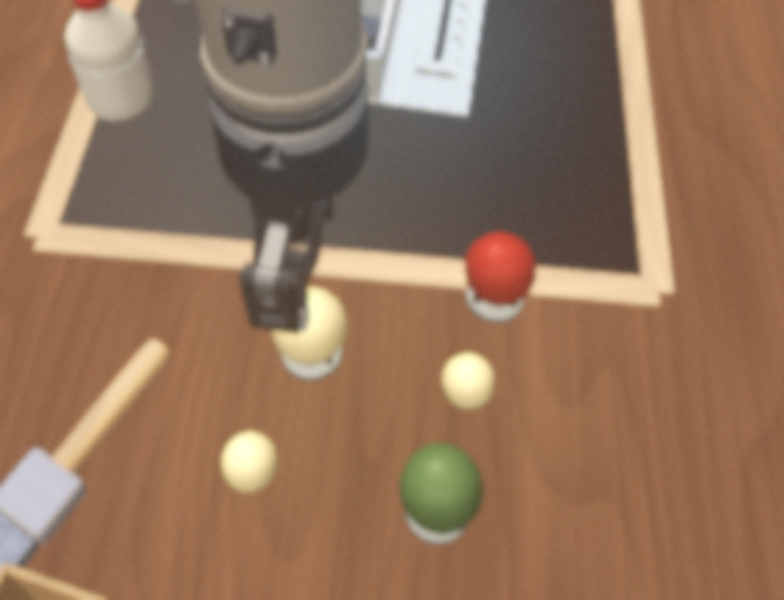

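The fingers hang above the cream ball at crop (310,330), with the neighbours clear. Next: descend, settle, close.

```bash
python3 -m pendant '[[[0,-0.001,0.03],0,0.8],[[0,-0.001,0.06],0,0.8],[[0,-0.001,0.08],0,0.8],[[0,-0.001,0.09],0,0.8],[[0,-0.001,0.094],0,0.8],[[0,-0.001,0.094],0,0.8],[[0,-0.001,0.094],0,0.8],[[0,-0.001,0.094],0,0.8]]'
```

```text
time_s: 2.4
tool_pos: [0.5742, 0.2996, 0.0924]
eef_rot: [0.04, 0.999, 0.001, 0.001]
contact_force: [0.5, 0.1, -0.7]
gripper_width: 0.0683
grip_force: 0.0
```

```bash
python3 -m pendant '[[[0,0,0],0,0.5],[[0,0,0],0,0.5],[[0,0,0],0,0.5],[[0,0,0],0,0.5],[[0,0,0],0,0.5],[[0,0,0],0,0.5],[[0,0,0],0,0.5],[[0,0,0],0,0.5]]' 25
```

```text
time_s: 3.07
tool_pos: [0.5741, 0.2994, 0.092]
eef_rot: [0.04, 0.999, 0.001, 0.001]
contact_force: [-0.3, 0.3, 5.3]
gripper_width: 0.0487
grip_force: 25.3
```

```bash
python3 -m pendant '[[[0,0,-0.01],0,0.5],[[0,0,-0.03],0,0.5],[[0,0,-0.06],0,0.5],[[0,0,-0.09],0,0.5],[[0,0,-0.12],0,0.5],[[0,0,-0.12],0,0.5],[[0,0,-0.12],0,0.5]]'; python3 - <<'E'
from h import *
j=np.load("jig.npz");p=j["o"]+.015*j["y"];p[2]=.2
o=monitor.get_obs();print(p,toolrel(o,p),o["eef_rot"],np.degrees(2*np.arctan2(*o["eef_rot"][[1,0]]))-90,np.degrees(np.arctan2(j["y"][1],j["y"][0])))
E
```

```text
time_s: 3.65
tool_pos: [0.5742, 0.299, 0.2131]
eef_rot: [0.04, 0.999, 0.001, 0.002]
contact_force: [0.2, 0.2, -1.1]
gripper_width: 0.0489
grip_force: 26.1
[ 0.56777489 -0.04494905  0.2       ] [-0.0211469  -0.34337772  0.01237816] [0.04015791 0.99919118 0.00113951 0.00174221] 85.39699519027528 85.43969734427297
```

```bash
python3 -m pendant '[[[-0.002,-0.035,0],0,0.5],[[-0.004,-0.07,0],0,0.5],[[-0.006,-0.105,0],0,0.5],[[-0.009,-0.14,0],0,0.5],[[-0.011,-0.175,0],0,0.5],[[-0.013,-0.21,0],0,0.5],[[-0.015,-0.245,0],0,0.5],[[-0.017,-0.28,0],0,0.5],[[-0.019,-0.31,0],0,0.5],[[-0.021,-0.333,0],0,0.5]]'; python3 -m pendant '[[[0,-0.01,0],0,0.5],[[0,-0.01,0],0,0.5],[[0,-0.01,0],0,0.5]]'; python3 - <<'E'
from h import *
j=np.load("jig.npz");p=j["o"]+.015*j["y"];p[2]=.2
o=monitor.get_obs();print(toolrel(o,p))
E
```

```text
time_s: 4.48
tool_pos: [0.5657, -0.0384, 0.2091]
eef_rot: [0.042, 0.999, -0.001, -0.002]
contact_force: [-0.3, -0.5, -0.5]
gripper_width: 0.0485
grip_force: 26.1
time_s: 4.73
tool_pos: [0.5663, -0.0437, 0.2098]
eef_rot: [0.04, 0.999, 0.001, -0.001]
contact_force: [0.6, 0.8, -0.8]
gripper_width: 0.0485
grip_force: 26.1
[-0.00162827 -0.00113318  0.00975883]
```

```bash
python3 -m pendant '[[[-0.003,-0.001,0.01],0,0.5],[[-0.003,-0.001,0.03],0,0.5],[[-0.003,-0.001,0.05],0,0.5],[[-0.003,-0.001,0.05],0,0.5],[[-0.003,-0.001,0.05],0,0.5],[[-0.003,-0.001,0.05],0,0.5]]'; python3 - <<'E'
from h import *
j=np.load("jig.npz");o=monitor.get_obs();print(o["tool_pos"])
s=cams.snapshot("side");cv2.imwrite("pics/side2.png",cv2.resize(s["frame"][90:220,190:340],(690,598),interpolation=cv2.INTER_CUBIC))
m=cv2.inRange(cv2.cvtColor(s["frame"],cv2.COLOR_BGR2HSV),(20,50,100),(35,170,255))
k,_,st,c=cv2.connectedComponentsWithStats(m)
for i in range(1,k):
    if st[i,4]>30 and 90<c[i][1]<220: print(st[i],c[i])
R=np.array(s["R"]);q=o["tool_pos"]+[-.0015,0,-.053];q=R@q+s["t"];print("expected ball px",s["fx"]*q[0]/q[2]+s["cx"],s["fy"]*q[1]/q[2]+s["cy"],"r",25e-3*s["fx"]/q[2])
E
```

```text
time_s: 5.23
tool_pos: [0.5703, -0.0447, 0.161]
eef_rot: [0.039, 0.999, 0.0, 0.0]
contact_force: [0.4, -0.6, -0.0]
gripper_width: 0.0484
grip_force: 26.2
[ 0.57032149 -0.0447429   0.16099775]
[252 128  10  19 128] [256.234375  136.8828125]
[241 173   7   7  36] [243.91666667 176.22222222]
expected ball px 250.68111203875688 137.22527944654647 r 10.614294502620751
```

View pics/side2.png

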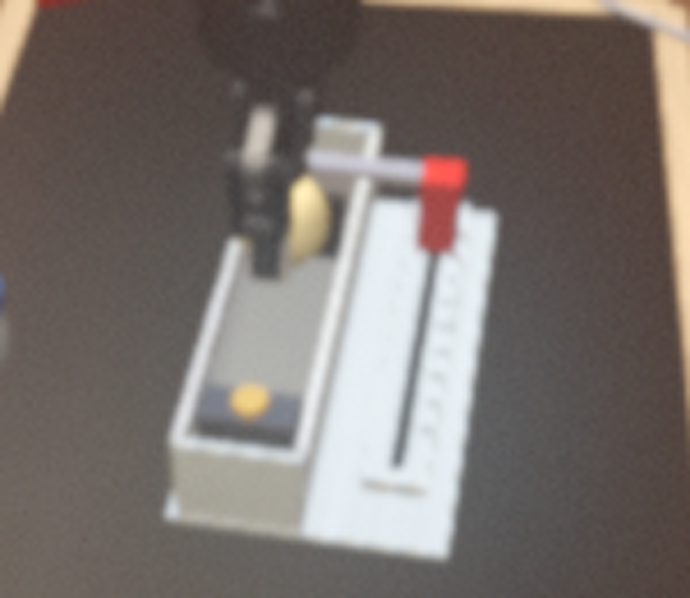

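The ball is held above the trough (crop (310,215)) where predicted, and its right edge matches within 1 px. Lowering it now, slowly near the floor.

```bash
python3 -m pendant '[[[0,0,0.02],0,0.5],[[0,0,0.04],0,0.5],[[0,0,0.055],0,0.5],[[0,0,0.065],0,0.5],[[0,0,0.069],0,0.5],[[0,0,0.07],0,0.5],[[0,0,0.07],0,0.5],[[0,0,0.07],0,0.5]]'; python3 -m pendant '[[[0,0,0.001],0,0.5],[[0,0,0.001],0,0.5],[[0,0,0.002],0,0.5],[[0,0,0.002],0,0.5]]'
```

```text
time_s: 5.95
tool_pos: [0.5706, -0.046, 0.0918]
eef_rot: [0.04, 0.999, 0.0, 0.001]
contact_force: [-0.7, 0.8, 0.1]
gripper_width: 0.0486
grip_force: 26.2
time_s: 6.28
tool_pos: [0.5697, -0.046, 0.0888]
eef_rot: [0.04, 0.999, 0.0, 0.0]
contact_force: [-0.2, -0.5, -1.1]
gripper_width: 0.0488
grip_force: 26.2
```

```bash
python3 -m pendant '[[[0,0,0.001],0,0.5],[[0,0,0.001],0,0.5],[[0,0,0.002],0,0.5],[[0,0,0.002],0,0.5]]'; python3 -m pendant '[[[0,0,0.001],0,0.5],[[0,0,0.001],0,0.5],[[0,0,0.001],0,0.5]]'
```

```text
time_s: 6.62
tool_pos: [0.5699, -0.046, 0.0869]
eef_rot: [0.04, 0.999, 0.0, 0.0]
contact_force: [-0.6, 0.1, 1.3]
gripper_width: 0.0484
grip_force: 26.4
time_s: 6.87
tool_pos: [0.5703, -0.046, 0.0867]
eef_rot: [0.04, 0.999, 0.0, 0.001]
contact_force: [-2.1, 0.3, 6.5]
gripper_width: 0.0489
grip_force: 26.7
```

```bash
python3 -m pendant '[[[0,0,0],0,0.65],[[0,0,0],0,0.75],[[0,0,0],0,0.75],[[0,0,0],0,0.75],[[0,0,0],0,0.75],[[0,0,-0.01],0,0.75],[[0,0,-0.03],0,0.75],[[0,0,-0.06],0,0.75],[[0,0,-0.09],0,0.75],[[0,0,-0.1],0,0.75]]'; python3 -m pendant '[[[0.04,-0.01,0],0,0.75],[[0.075,-0.04,0],0,0.75],[[0.075,-0.08,0],0,0.6],[[0.075,-0.1,0],0,0.6],[[0.075,-0.1,0],0,0.6]]'
python3 - <<'E'
from h import *
j=np.load("jig.npz");o,y,x=j["o"],j["y"],j["x"];ob=monitor.get_obs()
s=cams.snapshot("side");S0=np.load("side.npy",allow_pickle=True).item()
cv2.imwrite("pics/side3.png",cv2.resize(s["frame"][90:220,190:340],(690,598),interpolation=cv2.INTER_CUBIC))
# grip top in first side image: crop px of red top
m=cv2.inRange(cv2.cvtColor(S0["frame"],cv2.COLOR_BGR2HSV),(0,150,60),(8,255,255));m[:115]=0;m[150:]=0;m[:,:270]=0;m[:,305:]=0
ys,xs=np.nonzero(m);print("red",xs.min(),xs.max(),ys.min(),ys.max())
for v in (ys.min(),):print([(np.round([(p-o)@x*1e3,(p-o)@y*1e3],1)) for p in(pt(S0,xs.min(),v,.07),pt(S0,xs.max(),v,.07))])
g=o-.075*x-.088*y;g[2]=.07;print("grip est",g,toolrel(ob,g))
E
```

```text
time_s: 7.7
tool_pos: [0.572, -0.0464, 0.1906]
eef_rot: [0.04, 0.999, 0.0, 0.004]
contact_force: [1.1, -0.5, 0.4]
gripper_width: 0.0643
grip_force: 0.0
time_s: 8.12
tool_pos: [0.4851, -0.1455, 0.1864]
eef_rot: [0.044, 0.999, -0.001, 0.0]
contact_force: [-0.2, -0.4, 0.9]
gripper_width: 0.0513
grip_force: 0.0
red 283 290 124 131
[array([-65. , -97.4]), array([ -83.1, -100.7])]
grip est [ 0.48482297 -0.14165985  0.07      ] [0.00068938 0.00410281 0.11634927]
```

View pics/side3.png

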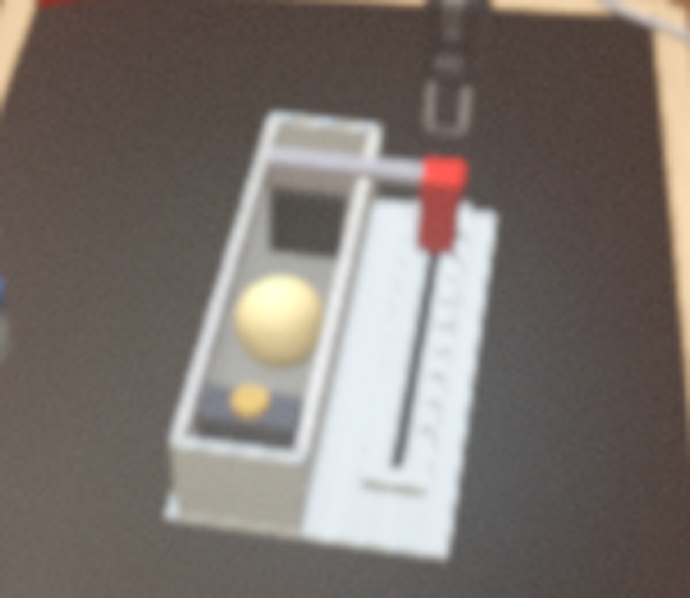

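The ball rests on the trough floor at crop (280,320), between the pad (310,222) and the stop (248,408). The grip top is at (444,172). Next the fingers go down on either side of the grip (±y faces).

```bash
python3 -m pendant '[[[0.001,0.004,0.02],0,0.55],[[0.001,0.004,0.04],0,0.55],[[0.001,0.004,0.06],0,0.55],[[0.001,0.004,0.073],0,0.55],[[0.001,0.004,0.073],0,0.55],[[0.001,0.004,0.073],0,0.55],[[0.001,0.004,0.073],0,0.45],[[0.001,0.004,0.073],0,0.45]]'; python3 - <<'E'
from h import *
j=np.load("jig.npz");p=monitor.get_obs()["tool_pos"]-j["o"];print(p@j["x"],p@j["y"],p[2]+.06)
E
```

```text
time_s: 8.83
tool_pos: [0.4873, -0.1354, 0.1137]
eef_rot: [0.04, 0.999, 0.0, 0.001]
contact_force: [0.0, 0.0, 0.7]
gripper_width: 0.0385
grip_force: 0.0
-0.07307209255783746 -0.08155419941012053 0.11373348565849395
```

```bash
python3 -m pendant '[[[0,0.005,0],0,0.45],[[0,0.012,0],0,0.45],[[0,0.02,0],0,0.45],[[0,0.028,0],0,0.45],[[0,0.036,0],0,0.45],[[0,0.044,0],0,0.45],[[0,0.05,0],0,0.45],[[0,0.055,0],0,0.45],[[0,0.055,0],0,0.45]]' 60; python3 - <<'E'
from h import *
j=np.load("jig.npz");p=monitor.get_obs()["tool_pos"]-j["o"];print(p@j["x"],p@j["y"],p[2]+.06)
E
```

```text
time_s: 9.58
tool_pos: [0.4909, -0.0788, 0.1126]
eef_rot: [0.039, 0.999, 0.001, -0.0]
contact_force: [0.9, -0.5, 0.0]
gripper_width: 0.0388
grip_force: 0.0
-0.07393652338581919 -0.024807593202570925 0.11255437059739867
```

```bash
python3 -m pendant '[[[0,0.006,0],0,0.45],[[0,0.013,0],0,0.45],[[0,0.02,0],0,0.45],[[0,0.027,0],0,0.45],[[0,0.034,0],0,0.45],[[0,0.038,0],0,0.45],[[0,0.038,0],0,0.45]]'; python3 - <<'E'
from h import *
j=np.load("jig.npz");p=monitor.get_obs()["tool_pos"]-j["o"];print(p@j["x"],p@j["y"],p[2]+.06)
s=cams.snapshot("side");cv2.imwrite("pics/side4.png",cv2.resize(s["frame"][90:220,190:340],(690,598),interpolation=cv2.INTER_CUBIC))
E
```

```text
time_s: 10.17
tool_pos: [0.4935, -0.0411, 0.1124]
eef_rot: [0.039, 0.999, 0.001, -0.001]
contact_force: [0.1, 0.3, -0.2]
gripper_width: 0.0384
grip_force: 0.0
-0.07432123925332224 0.012937602783126237 0.11244050001677042
```

View pics/side4.png

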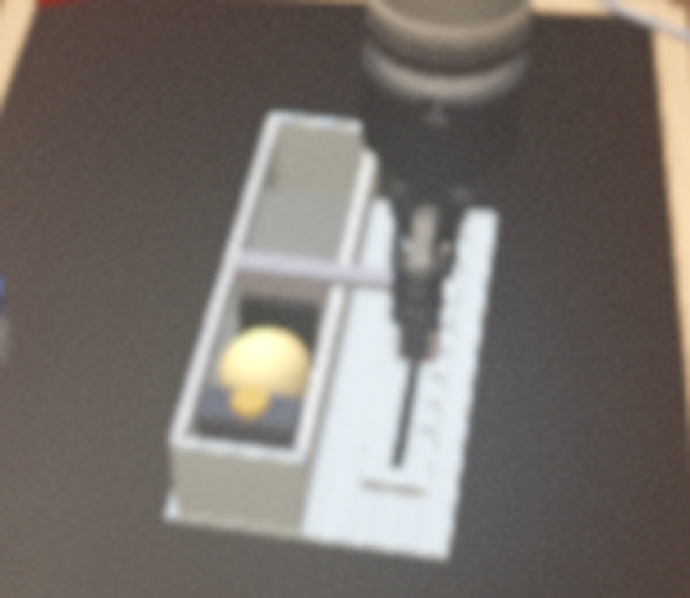

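The jaw follows (bridge at crop (320,270)), and the ball at (265,365) lies near the stop. Closing slowly now.

```bash
python3 -m pendant '[[[0,0.002,0],0,0.45],[[0,0.004,0],0,0.45],[[0,0.006,0],0,0.45],[[0,0.007,0],0,0.45],[[0,0.008,0],0,0.45],[[0,0.009,0],0,0.45]]' ; for i in 1; do python3 -m pendant '[[[0,0.001,0],0,0.45],[[0,0.002,0],0,0.45]]'; python3 -m pendant '[[[0,0.001,0],0,0.45],[[0,0.002,0],0,0.45]]'; done; python3 - <<'E'
from h import *
j=np.load("jig.npz");p=monitor.get_obs()["tool_pos"]-j["o"];print(p@j["x"],p@j["y"],p[2]+.06)
E
```

```text
time_s: 10.72
tool_pos: [0.4936, -0.0341, 0.1123]
eef_rot: [0.04, 0.999, -0.0, -0.001]
contact_force: [-1.3, -3.6, -1.0]
gripper_width: 0.0386
grip_force: 2.0
time_s: 10.88
tool_pos: [0.4938, -0.032, 0.1123]
eef_rot: [0.04, 0.999, 0.0, -0.001]
contact_force: [-2.8, -3.6, -1.6]
gripper_width: 0.0386
grip_force: 2.0
time_s: 11.05
tool_pos: [0.494, -0.0299, 0.1124]
eef_rot: [0.04, 0.999, 0.0, -0.001]
contact_force: [-2.3, -3.8, -2.5]
gripper_width: 0.0384
grip_force: 2.0
-0.07472262967681194 0.0241741777251033 0.11235211045461245
```

Friction baseline is about 3.7 N. Stepping on 1 mm at a time until the spring shows.

```bash
python3 -m pendant '[[[0,0.001,0],0,0.45]]';python3 -m pendant '[[[0,0.001,0],0,0.45]]'; python3 -m pendant '[[[0,0.001,0],0,0.45]]'
```

```text
time_s: 11.13
tool_pos: [0.4941, -0.0288, 0.1124]
eef_rot: [0.04, 0.999, 0.0, -0.001]
contact_force: [-2.4, -4.2, -1.1]
gripper_width: 0.0383
grip_force: 2.0
time_s: 11.22
tool_pos: [0.4943, -0.0278, 0.1124]
eef_rot: [0.04, 0.999, 0.0, -0.001]
contact_force: [-3.4, -3.4, -1.8]
gripper_width: 0.0383
grip_force: 2.0
time_s: 11.3
tool_pos: [0.4943, -0.0268, 0.1124]
eef_rot: [0.04, 0.999, 0.0, -0.001]
contact_force: [-4.0, -3.5, -1.7]
gripper_width: 0.0387
grip_force: 2.1
```

```bash
for i in 1; do python3 -m pendant '[[[0,0.001,0],0,0.45]]'|grep -E "pos|contact";python3 -m pendant '[[[0,0.001,0],0,0.45]]'|grep -E "pos|contact"; python3 -m pendant '[[[0,0.001,0],0,0.45]]'|grep -E "pos|contact"; done
```

```text
tool_pos: [0.4944, -0.0261, 0.1124]
contact_force: [-3.4, -5.6, -2.1]
tool_pos: [0.4944, -0.0256, 0.1124]
contact_force: [-3.3, -6.4, -1.8]
tool_pos: [0.4945, -0.0251, 0.1124]
contact_force: [-3.7, -8.1, -2.1]
```

```bash
python3 -m pendant '[[[0,0.001,0],0,0.45],[[0,0.001,0],0,0.45]]'|grep -E "pos|contact"; python3 -m pendant '[[[0,-0.001,0],0,0.45],[[0,-0.003,0],0,0.45],[[0,-0.006,0],0,0.45],[[0,-0.008,0],0,0.45],[[0,-0.008,0],0,0.45],[[0,-0.008,0],0,0.45]]'; python3 -m pendant '[[[0,0,-0.02],0,0.45],[[0,0,-0.05],0,0.45],[[0,0,-0.08],0,0.45],[[0,0,-0.12],0,0.45],[[0.0,0,-0.15],0,0.45],[[0.03,-0.04,-0.15],0,0.45],[[0.06,-0.07,-0.15],0,0.45],[[0.08,-0.1,-0.15],0,0.45],[[0.08,-0.12,-0.15],0,0.45],[[0.08,-0.12,-0.15],0,0.45]]'; python3 - <<'E'
from h import *
a=[cams.snapshot(n) for n in("side","top")]
b=[cv2.resize(a[0]["frame"][110:210,220:310],(396,440),interpolation=cv2.INTER_CUBIC),cv2.resize(a[1]["frame"][150:250,245:335],(396,440),interpolation=cv2.INTER_CUBIC)]
cv2.imwrite("pics/end.png",np.hstack(b))
j=np.load("jig.npz");o,y,x=j["o"],j["y"],j["x"]
for s in a:
    m=cv2.inRange(cv2.cvtColor(s["frame"],cv2.COLOR_BGR2HSV),(0,150,60),(8,255,255))
    k,_,st,c=cv2.connectedComponentsWithStats(m)
    for i in range(1,k):
        if st[i,4]>30: p=pt(s,*c[i],.068)-o;print(st[i],c[i],p@x,p@y)
E
```

```text
tool_pos: [0.4945, -0.0246, 0.1124]
contact_force: [-3.1, -6.8, -2.2]
time_s: 12.22
tool_pos: [0.4955, -0.0304, 0.1131]
eef_rot: [0.04, 0.999, 0.0, 0.001]
contact_force: [0.4, -0.3, -0.9]
gripper_width: 0.0379
grip_force: 0.0
time_s: 13.05
tool_pos: [0.4033, -0.1485, 0.2633]
eef_rot: [0.044, 0.999, -0.0, 0.001]
contact_force: [0.8, -0.2, 0.2]
gripper_width: 0.0383
grip_force: 0.0
[ 175   16   54   75 2660] [204.21654135  52.02631579] 0.24170960054792626 -0.43902134080335525
[463  23  33  35 425] [477.88705882  38.10588235] -0.6946093845455827 -0.7168120940995367
[346  97  33  20 316] [361.90506329 106.71202532] -0.27216964833177465 -0.21639462769253634
[144 160  14  13 142] [150.98591549 165.95070423] 0.21991924207396585 0.1115957215348391
[286 253  25  25 466] [298.25321888 264.63948498] -0.14112916760316754 0.30915980614229405
[ 462   69   50   73 2026] [492.05083909 106.59131293] 0.2021907769815405 -0.3390436085501076
[249  73  14  15 154] [255.42857143  79.76623377] 0.2080589339091119 0.16919880028193132
[307 212  11  12 106] [311.76415094 217.85849057] -0.07500376309619122 0.021192603031882355
[168 226  23  23 417] [178.97601918 236.73141487] -0.14296664419130012 0.2898211896650897
[429 332  14  24 191] [436.80104712 345.62303665] -0.30252203349815954 -0.2507400073262797
```

View pics/end.png

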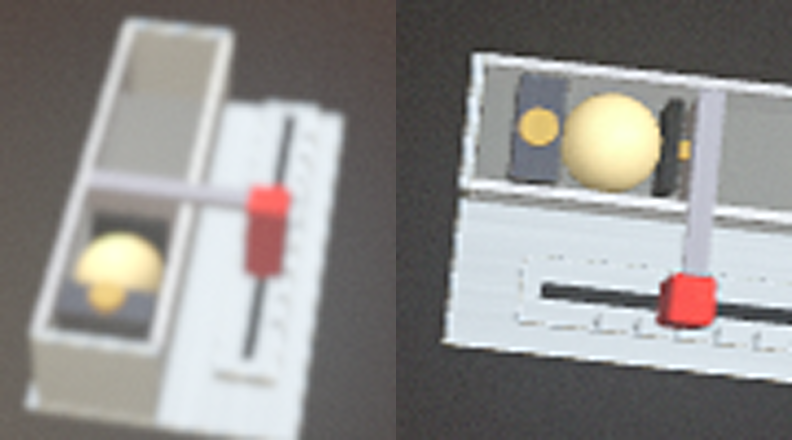

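Left (side): the ball at (118,265) sits against the stop, with the pad right behind it. Right (top): the ball at (612,142) touches the stop at (565,130) and the pad at (668,147), and the grip is free. The force rose from about 3.7 N to 8 N at the end, so the spring carries about 4 N, well below the 18 N that drives it solid. That is as much as the rail's friction can hold.

```bash
python3 -c "
from bench import ctrl
print(ctrl.job_done())"
```

```text
the job is handed in; nothing more can be done
None
```

The cream ball rests on the trough floor, pinched between the sprung pad and the stop at about 4 N (estimated from the wrist force); the red and green balls were not touched, and the job was handed in at about 13 s of the 67 s limit.

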